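# Stack L-shaped relay yokes head to tail

### The job

Stack the three loose L-shaped steel relay yokes, in any order, on the one already lying in the black tray: long leg flat, short leg up, each turned end for end from the one beneath it and lying right up against the inside of that one's short leg or a few millimetres off it, so that they make one level, square pile four yokes high. Leave the bottom yoke lying where it is, and do not disturb the other things on the bench.

Things in the scene. Friction and masses are not known exactly. Their poses are not given: they have to be found in the camera images.
- yoke0: L-shaped steel relay yoke, four alike, 0.6-0.8 kg: long leg a plate 120 x 50 x 14 mm, two holes abreast near its plain end; short leg (heel) at the other, full width, 14 mm thick, top 26 mm above the underside. Origin: centre of the underside; x lengthwise, heel at x -60 to -46, plain end +60; y across, z up. Lies loose in the tray, heel up, heel end to about -y: bottom of the pile
- yoke0_heel (a point): centre of the top of this yoke's heel, at x -53, y 0, z 26 mm in the yoke's frame
- yoke1: L-shaped steel relay yoke, four alike, 0.6-0.8 kg: long leg a plate 120 x 50 x 14 mm, two holes abreast near its plain end; short leg (heel) at the other, full width, 14 mm thick, top 26 mm above the underside. Origin: centre of the underside; x lengthwise, heel at x -60 to -46, plain end +60; y across, z up. Lies on the mat, heel up, length within 25 deg of world x, either way round
- yoke1_heel (a point): centre of the top of this yoke's heel, at x -53, y 0, z 26 mm in the yoke's frame
- yoke2: L-shaped steel relay yoke, four alike, 0.6-0.8 kg: long leg a plate 120 x 50 x 14 mm, two holes abreast near its plain end; short leg (heel) at the other, full width, 14 mm thick, top 26 mm above the underside. Origin: centre of the underside; x lengthwise, heel at x -60 to -46, plain end +60; y across, z up. Lies on the mat, heel up, length within 25 deg of world x, either way round
- yoke2_heel (a point): centre of the top of this yoke's heel, at x -53, y 0, z 26 mm in the yoke's frame
- yoke3: L-shaped steel relay yoke, four alike, 0.6-0.8 kg: long leg a plate 120 x 50 x 14 mm, two holes abreast near its plain end; short leg (heel) at the other, full width, 14 mm thick, top 26 mm above the underside. Origin: centre of the underside; x lengthwise, heel at x -60 to -46, plain end +60; y across, z up. Lies on the mat, heel up, length within 25 deg of world x, either way round
- yoke3_heel (a point): centre of the top of this yoke's heel, at x -53, y 0, z 26 mm in the yoke's frame
- tray: shallow black anti-static tray, fixed to the bench, 170 mm (its x) by 220 mm (its y), rim 12 mm high, floor 3 mm thick; origin under its centre
- dispenser: bystander: yellow round solvent dispenser, 54 mm wide, 102 mm high, beyond the work; origin under its centre
- bin: bystander: open red parts bin, 160 x 110 x 55 mm, left of the loose yokes; origin under its centre
- relay: bystander: finished relay on a black base under a clear cover, 75 x 140 x 105 mm, right of the tray, near the robot; origin under its centre
- driver: bystander: red and black cordless screwdriver lying on its side, 53 mm high, about 165 mm by 160 mm, right of the tray, farther out; origin on the bench under the middle of its motor housing, nose along its x, grip along its -y
Not all that is in view belongs to the job. Leave any green look-alike of the yoke3 alone.

How it is judged:
By the outcome, as a careful person would: the job done as asked, in the order asked, and still so for the second after the job is handed in, with the robot touching nothing.
It also fails if it takes over 70 s, if anything falls off the work surface, if the arm or the gripper's body presses on something with over 40 N, if the wrist force passes 120 N, or if a joint passes its speed limit or range.

### The arm

A 6-joint arm with a two-finger parallel gripper is mounted at the origin on the work surface. World frame = base frame: x ahead of the robot, y to its left, z up, the work surface at z = 0. Lengths are in m, angles in rad, forces in N, time in s.
With the tool pointing down it reaches from about 0.375 to 0.975 m from the base axis. Payload 3.8 kg.
Tool frame: the origin (TCP) lies midway between the tips of the shut fingers; the grasp point (between the pads) lies 19 mm behind it; z points along the fingers, y is the line along which they close (so a half turn about z gives the same grasp; the last joint's range is limited). The gripper opens to 85 mm and grips with 20 to 120 N. Pads are 22 mm wide; open, the fingers measure 114 mm over their backs; the gripper's body (76 mm by 85 mm) begins 54 mm behind the grasp point. The pads swing forward as they close: fully open they stand 13 mm farther back than shut.
Start: joints at [-1.27, 0.264, 1.604, -0, 1.274, -0.037], TCP at [0.224, -0.637, 0.231] pointing down, gripper open.
Joint ranges: [-2.63, 2.63], [-0.94, 2.18], [0.31, 2.57], [-1.31, 4.45], [0, 2.66], [-2.55, 2.55]. Speed limits (rad/s): [2.57, 2.57, 3.14, 3.14, 3.14, 3.14].

### API

Orientations are given as a rotation vector (axis times angle).
In Python, from workcell import bot gives the robot as it stands.
- The arm moves only by the tool step_arm, never from a script. Its argument "motion" is a list of rows, each a list of 5 numbers: the finger opening in cm, from 0 to 8.54, then the shift along the tool's x, y, z in cm, then the turn about the tool's z in degrees. In form: [[claw, dx, dy, dz, twist], ...]. A call has 1 to 20 rows; each row is the pose to reach, as a shift and turn from the pose commanded when the call began, along the tool's axes at that moment; what a row does not reach only later rows make up. A row lasts 1/10 s, in which the tool goes at most 50 mm and 8.59 degrees, less where a joint would pass 70% of its speed; a pose out of reach is approached as far as the arm can. A call with a gripper value outside its range is refused whole. The fingers move at their own pace and stop on an object; "force" is the grip in N (left out, the last holds). Time passes only in rows, so rows that repeat a pose let the fingers close. It gives the time, the measured TCP pose, the force, the opening and the grip force at its end, in the units of the state.
- bot.read_state(): the state, without advancing time (a new reading comes with each control period).
- bot.read_camera(name): name is "scene" or "side" or "wrist"; returns (picture, depth): 420x560x3 uint8, red, green, blue; 420x560 float32, m along the optical axis (not along the pixel's ray), 0 where there is no reading.
- bot.calibration(name): a dict with "mtx" (3x3 intrinsics, pixels), "k1" (the pictures are not rectified: a ray, as slopes to the right and down, at radius r is drawn at 1 + k1 r^2 times it, then the intrinsics apply), "origin" and "orientation" of the camera in the world; the wrist camera has in their place "T_tool_cam" (4x4, takes a point from camera to tool coordinates, whose origin is the TCP and whose axes are the flange's). Camera axes: x right, y up, looking along -z (the intrinsics and any distortion apply to the point x, -y, -z); pixel columns grow to the right and rows downward; lengths in m; the calibration is good to about 2 mm. A picture is of the moment at which its call begins: read the wrist's pose just before it. calibration takes no time and is no camera call.
- bot.finish_job(): hands the job in; it is judged then, once.
The state is a dict: "time": time; "q": joint angles; "joint_vel": joint speeds; "joint_torque": joint torques, N m; "tool_pos": TCP position; "tcp_rot": TCP orientation; "wrist_force": force on the tool from outside, world axes, zero at the start; "torque": the same for the moment, N m; "width": opening from 0.0 (shut) to 1.0 (fully open); "grip_force": force on a finger pad.
Only numpy, scipy, OpenCV 4.12 (cv2) and the standard library are available. Lean on these libraries where they do the work, as an engineer would, in place of code of your own. Each camera call takes 0.05 s, during which the arm holds its last target. There are 200 camera calls.

## Working session

There is one attempt and no reset: what is moved stays moved. The work goes in short steps, Python scripts to look and compute and a tool call to move; the robot and the scene stay as the last step left them, time stands still between calls to the robot, and variables do not carry over. Pictures are saved under pics/ and viewed, at most 10 in all, crops included, and the job is handed in when it is done.

Besides the shell and the picture viewer there is one more tool, called after "Emit:" as name(argument=value, ...) on one line, values as JSON. step_arm: Moves the arm, as the interface text tells. Its arguments: {"type":"object","properties":{"motion":{"type":"array","items":{"type":"array","items":{"type":"number"}}},"force":{"type":"number"}},"required":["motion"]}

```bash
mkdir -p pics; ls; python3 - <<'E'
from workcell import bot
import cv2,numpy as np
s=bot.read_state();print(s)
for n in ["scene","side"]:
    p,d=bot.read_camera(n);cv2.imwrite(f"pics/{n}0.png",p[:,:,::-1]);np.savez(f"{n}0.npz",p=p,d=d);print(n,bot.calibration(n))
print(bot.calibration("wrist"))
E
```

```text
pics
{'time': 0.0, 'q': array([-1.26990707e+00,  2.64793350e-01,  1.60537769e+00, -2.96998862e-05,
        1.27371901e+00, -3.69057036e-02]), 'joint_vel': array([ 0.00023079, -0.00050985,  0.00077387,  0.00021237, -0.00092119,
       -0.00062724]), 'joint_torque': array([-3.23981048e-04, -5.15117955e+01, -3.67317045e+01, -2.36595561e-04,
        1.28605514e-02, -1.62966950e-05]), 'tool_pos': array([ 0.22346568, -0.63615151,  0.22993297]), 'tcp_rot': array([-3.09464630e+00, -5.27719261e-01,  5.18772199e-04]), 'wrist_force': array([ 0.29212926, -0.1541441 ,  0.496383  ]), 'torque': array([ 0.05202986, -0.00537062, -0.05483462]), 'grip_force': 0.0, 'width': 1.0013212448816389}
scene {'mtx': array([[507.62075174,   0.        , 279.840914  ],
       [  0.        , 507.62075174, 206.85729155],
       [  0.        ,   0.        ,   1.        ]]), 'k1': -0.1673990588566665, 'origin': array([1.26137174, 1.00797328, 1.03737579]), 'orientation': array([0.34056984, 1.110896  , 2.32117953])}
side {'mtx': array([[461.527853  ,   0.        , 281.74654713],
       [  0.        , 461.527853  , 210.85639001],
       [  0.        ,   0.        ,   1.        ]]), 'k1': -0.1336129835343804, 'origin': array([0.01851828, 0.8069174 , 1.22013467]), 'orientation': array([ 0.26810033, -0.88714024, -2.37329227])}
{'mtx': array([[359.04065112,   0.        , 275.59334282],
       [  0.        , 359.04065112, 202.11956494],
       [  0.        ,   0.        ,   1.        ]]), 'k1': -0.061967798417601964, 'T_tool_cam': array([[ 2.58240231e-04,  9.52142303e-01,  3.05654982e-01,
         8.02120636e-02],
       [ 9.99999752e-01, -4.57267336e-05, -7.02431902e-04,
         6.79407635e-04],
       [-6.54838525e-04,  3.05655087e-01, -9.52142079e-01,
        -1.42714288e-01],
       [ 0.00000000e+00,  0.00000000e+00,  0.00000000e+00,
         1.00000000e+00]])}
```

View pics/scene0.png

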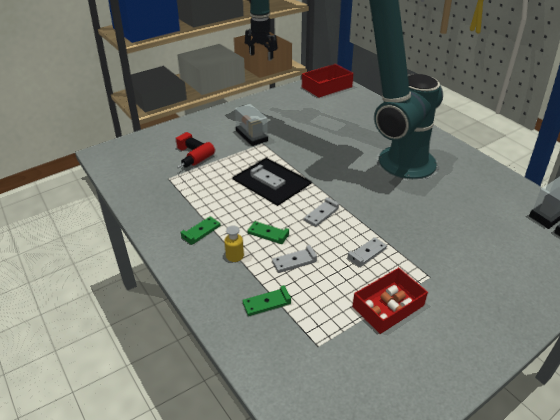

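View pics/side0.png

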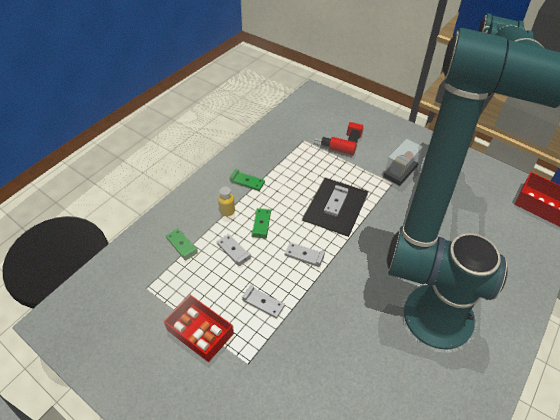

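Scene view: the grey yokes sit at (320,212), (295,260) and (367,250), and the bottom one in the tray at (268,177). Three green look-alikes at (201,230), (268,232) and (267,301) are to be left alone. Next I'll work out their positions from ray casts and depth.

```bash
cat > h.py <<'E'
import cv2,numpy as np
from scipy.spatial.transform import Rotation as R
from workcell import bot
def pose(name,s=None):
    c=bot.calibration(name)
    if name=="wrist":
        T=np.eye(4);T[:3,:3]=R.from_rotvec(s["tcp_rot"]).as_matrix();T[:3,3]=s["tool_pos"];T=T@c["T_tool_cam"]
        return c,T[:3,:3],T[:3,3]
    return c,R.from_rotvec(c["orientation"]).as_matrix(),np.array(c["origin"])
def rays(name,uv,s=None):
    c,Rm,o=pose(name,s)
    n=cv2.undistortPoints(np.asarray(uv,float).reshape(-1,1,2),c["mtx"],np.array([c["k1"],0,0,0]))[:,0]
    return o,np.c_[n[:,0],-n[:,1],-np.ones(len(n))]@Rm.T
def onplane(name,uv,z,s=None):
    o,d=rays(name,uv,s);return o+d*((z-o[2])/d[:,2])[:,None]
def cloud(name,d,s=None):
    h,w=d.shape;uv=np.stack(np.meshgrid(np.arange(w),np.arange(h)),-1).reshape(-1,2)
    o,r=rays(name,uv,s);P=o+r*d.reshape(-1,1);P[d.ravel()==0]=np.nan
    return P.reshape(h,w,3)
def yokes(name,p,d,s=None,zr=(.008,.035)):
    """grey parts standing above the mat: centre, length, width, yaw(heel at -x), heel top"""
    P=cloud(name,d,s);hsv=cv2.cvtColor(p,cv2.COLOR_RGB2HSV)
    m=(P[...,2]>zr[0])&(P[...,2]<zr[1])&(hsv[...,1]<60)&(hsv[...,2]>70)
    m=cv2.morphologyEx(m.astype(np.uint8),cv2.MORPH_OPEN,np.ones((3,3)))
    n,L,st,ce=cv2.connectedComponentsWithStats(m);out=[]
    for i in range(1,n):
        if st[i,4]<120: continue
        q=P[L==i];(c,(a,b),_)=r=cv2.minAreaRect((q[:,:2]*1000).astype(np.float32))
        bx=cv2.boxPoints(r);e=[bx[1]-bx[0],bx[2]-bx[1]];e=max(e,key=np.linalg.norm);e=e/np.linalg.norm(e)
        t=(q[:,:2]*1000-c)@e
        zt=np.median(q[:,2]); up=q[:,2]>zt+.007
        if up.any() and t[up].mean()>0:e=-e
        out.append(dict(px=ce[i].round(),c=np.round(c,1),size=np.round(sorted((a,b)),1),yaw=np.degrees(np.arctan2(e[1],e[0])).round(1),z=round(zt*1000,1),heel=(np.r_[q[up][:,:2].mean(0),np.median(q[up,2])]*1000).round(1) if up.any() else None,n=int(up.sum())))
    return out
E
python3 - <<'E'
from h import *
for n in ["scene","side"]:
    f=np.load(n+"0.npz");print(n)
    for y in yokes(n,f["p"],f["d"]): print(y)
E
```

```text
scene
{'px': array([40., 54.]), 'c': array([  877.2, -1927. ]), 'size': array([ 50.8, 274.6]), 'yaw': np.float32(179.6), 'z': np.float64(22.6), 'heel': array([  893.3, -1926.8,    32.7]), 'n': 37}
{'px': array([267., 177.]), 'c': array([ 486.4, -197. ]), 'size': array([ 64.7, 121.9]), 'yaw': np.float32(103.9), 'z': np.float64(18.0), 'heel': array([ 509.4, -244.7,   29.1]), 'n': 26}
{'px': array([322., 211.]), 'c': array([450.5,  56.3]), 'size': array([ 55.1, 127.8]), 'yaw': np.float32(14.7), 'z': np.float64(15.3), 'heel': array([401.1,  45.5,  25.5]), 'n': 47}
{'px': array([367., 251.]), 'c': array([451.3, 275.2]), 'size': array([ 52.8, 128. ]), 'yaw': np.float32(-172.9), 'z': np.float64(14.5), 'heel': array([504.5, 281. ,  25.7]), 'n': 73}
{'px': array([295., 258.]), 'c': array([645.6, 178.6]), 'size': array([ 59. , 122.4]), 'yaw': np.float32(-14.5), 'z': np.float64(14.8), 'heel': array([594.9, 191. ,  26.5]), 'n': 62}
side
{'px': array([336., 200.]), 'c': array([ 489.9, -197.9]), 'size': array([ 51.4, 127.7]), 'yaw': np.float32(103.1), 'z': np.float64(18.6), 'heel': array([ 500.1, -244.7,   29.8]), 'n': 51}
{'px': array([233., 249.]), 'c': array([645.6, 179.3]), 'size': array([ 54.2, 125.1]), 'yaw': np.float32(-13.5), 'z': np.float64(16.0), 'heel': array([596.5, 193. ,  26.1]), 'n': 67}
{'px': array([305., 253.]), 'c': array([451.6,  56.9]), 'size': array([ 55.5, 120.8]), 'yaw': np.float32(14.2), 'z': np.float64(15.9), 'heel': array([401.2,  48.7,  27.1]), 'n': 57}
{'px': array([262., 301.]), 'c': array([451.3, 275.6]), 'size': array([ 55.2, 121.4]), 'yaw': np.float32(-174.1), 'z': np.float64(14.9), 'heel': array([503. , 282.8,  26.4]), 'n': 74}
```

```bash
cat >> h.py <<'E'
def yaw(s):
    m=R.from_rotvec(s["tcp_rot"]).as_matrix();return np.degrees(np.arctan2(m[1,0],m[0,0]))
def go(x,y,z,yw,s=None):
    """shift in tool axes (cm) and twist (deg) from the measured pose to a pose in mm, deg"""
    s=s or bot.read_state();m=R.from_rotvec(s["tcp_rot"]).as_matrix()
    d=m.T@(np.array([x,y,z])/1000-s["tool_pos"])*100
    t=-((yw-yaw(s)+180)%360-180)
    print("at",(s["tool_pos"]*1000).round(1),"yaw",yaw(s).round(1),"tilt",np.degrees(np.arccos(-m[2,2])).round(2),"-> d",d.round(2),"twist",t.round(1))
E
python3 - <<'E'
from h import *
go(489,-180,200,103)
Y={'A':(451,56.5),'B':(451,275.5),'C':(645.6,179),'T':(489,-198)}
for n in ["side","scene"]:
    f=np.load(n+"0.npz");P=cloud(n,f["d"]);hsv=cv2.cvtColor(f["p"],cv2.COLOR_RGB2HSV)
    m=(P[...,2]>.01)&(P[...,2]<.2)&(hsv[...,1]>90)
    for k,c in Y.items():
        q=P[m]*1000;dd=np.hypot(*(q[:,:2]-c).T);i=np.argsort(dd)[:200:40];print(n,k,[(q[j].round(),dd[j].round()) for j in i[:3]])
    if n=="scene": cv2.imwrite("pics/crop0.png",cv2.resize(f["p"][150:330,170:440,::-1],None,fx=2.9,fy=2.9,interpolation=cv2.INTER_CUBIC))
E
```

```text
at [ 223.5 -636.2  230.1] yaw 19.4 tilt 0.12 -> d [ 40.17 -34.24   3.08] twist -83.6
side A [(array([592.,  75.,  23.]), np.float64(142.0)), (array([607.,  87.,  29.]), np.float64(159.0)), (array([617.,  90.,  29.]), np.float64(170.0))]
side B [(array([466., 404.,  57.]), np.float64(129.0)), (array([489., 404.,  55.]), np.float64(134.0)), (array([458., 413.,  58.]), np.float64(138.0))]
side C [(array([632.,  98.,  27.]), np.float64(82.0)), (array([643.,  79.,  15.]), np.float64(100.0)), (array([640.,  67.,  15.]), np.float64(112.0))]
side T [(array([649., -23.,  13.]), np.float64(237.0)), (array([ 580., -433.,   24.]), np.float64(252.0)), (array([ 595., -430.,   44.]), np.float64(255.0))]
scene A [(array([594.,  77.,  26.]), np.float64(144.0)), (array([614.,  69.,  19.]), np.float64(163.0)), (array([623.,  45.,  14.]), np.float64(173.0))]
scene B [(array([460., 403.,  17.]), np.float64(127.0)), (array([483., 403.,  19.]), np.float64(131.0)), (array([481., 405.,  52.]), np.float64(133.0))]
scene C [(array([633., 102.,  17.]), np.float64(78.0)), (array([621.,  90.,  30.]), np.float64(93.0)), (array([614.,  79.,  26.]), np.float64(105.0))]
scene T [(array([648., -24.,  13.]), np.float64(235.0)), (array([ 596., -426.,   24.]), np.float64(252.0)), (array([ 579., -438.,   11.]), np.float64(256.0))]
```

View pics/crop0.png

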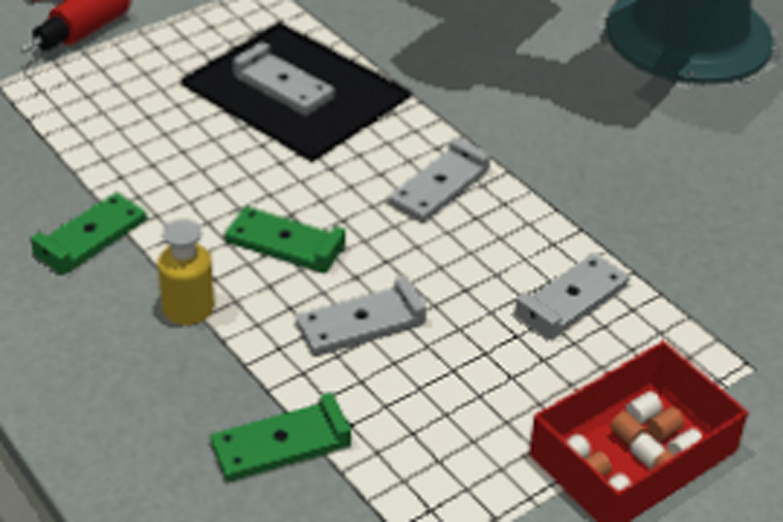

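The crop confirms three grey loose yokes, heels up: A crop (440,180), B (572,292), C (362,315). The tray yoke is at (285,78), and the green ones are decoys. I'll look at the tray from close by first.

Emit:
step_arm(motion=[[8, 40.2, -34.2, 3.1, -83.6], [8, 40.2, -34.2, 3.1, -83.6], [8, 40.2, -34.2, 3.1, -83.6], [8, 40.2, -34.2, 3.1, -83.6], [8, 40.2, -34.2, 3.1, -83.6], [8, 40.2, -34.2, 3.1, -83.6], [8, 40.2, -34.2, 3.1, -83.6], [8, 40.2, -34.2, 3.1, -83.6], [8, 40.2, -34.2, 3.1, -83.6], [8, 40.2, -34.2, 3.1, -83.6], [8, 40.2, -34.2, 3.1, -83.6], [8, 40.2, -34.2, 3.1, -83.6], [8, 40.2, -34.2, 3.1, -83.6], [8, 40.2, -34.2, 3.1, -83.6], [8, 40.2, -34.2, 3.1, -83.6], [8, 40.2, -34.2, 3.1, -83.6]])

```text
time: 1.7
tool_pos: [0.4892, -0.182, 0.2003]
tcp_rot: [1.959, 2.456, -0.0]
wrist_force: [0.2, -0.4, -0.2]
width: 0.936
grip_force: 0.0
```

```bash
python3 - <<'E'
from h import *
s=bot.read_state();p,d=bot.read_camera("wrist");cv2.imwrite("pics/w1.png",p[:,:,::-1]);np.savez("w1.npz",p=p,d=d,pos=s["tool_pos"],rot=s["tcp_rot"])
go(489,-180,200,103,s);go(489,-180,200,103)
for y in yokes("wrist",p,d,s,(.010,.04)): print(y)
E
```

```text
at [ 489.2 -182.   200.3] yaw 102.8 tilt 0.01 -> d [0.2  0.02 0.03] twist -0.2
at [ 489.3 -181.9  200.3] yaw 102.9 tilt 0.01 -> d [0.19 0.02 0.03] twist -0.1
{'px': array([271., 189.]), 'c': array([ 490.2, -197.9]), 'size': array([ 50. , 119.5]), 'yaw': np.float32(102.5), 'z': np.float64(17.4), 'heel': array([ 501.4, -248.9,   29. ]), 'n': 726}
```

View pics/w1.png

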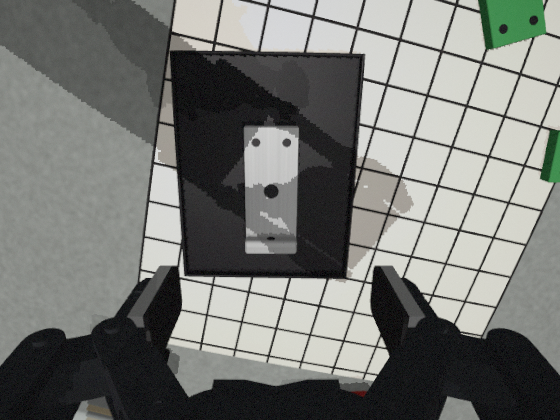

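The wrist view shows the tray yoke centred near pixel (271,190), heel end at (270,245), plain end up, and the depth fit is exactly 50 x 120 mm. Next I'll hover over B.

```bash
python3 - <<'E'
from h import *
go(451,275.5,180,6.5)
E
```

```text
at [ 489.3 -181.9  200.3] yaw 102.9 tilt 0.01 -> d [45.44  6.45  2.03] twist 96.4
```

Emit:
step_arm(motion=[[8, 45.4, 6.5, 2.0, 96.4], [8, 45.4, 6.5, 2.0, 96.4], [8, 45.4, 6.5, 2.0, 96.4], [8, 45.4, 6.5, 2.0, 96.4], [8, 45.4, 6.5, 2.0, 96.4], [8, 45.4, 6.5, 2.0, 96.4], [8, 45.4, 6.5, 2.0, 96.4], [8, 45.4, 6.5, 2.0, 96.4], [8, 45.4, 6.5, 2.0, 96.4], [8, 45.4, 6.5, 2.0, 96.4], [8, 45.4, 6.5, 2.0, 96.4], [8, 45.4, 6.5, 2.0, 96.4], [8, 45.4, 6.5, 2.0, 96.4], [8, 45.4, 6.5, 2.0, 96.4], [8, 45.4, 6.5, 2.0, 96.4], [8, 45.4, 6.5, 2.0, 96.4]])

```text
time: 3.35
tool_pos: [0.4514, 0.2757, 0.1803]
tcp_rot: [-3.136, -0.18, -0.0]
wrist_force: [0.2, -0.5, -0.6]
width: 0.936
grip_force: 0.0
```

```bash
cat >> h.py <<'E'
def look(zr=(.008,.035)):
    s=bot.read_state();p,d=bot.read_camera("wrist")
    for y in yokes("wrist",p,d,s,zr): print(y)
    return s,p,d
E
python3 - <<'E'
from h import *
s,p,d=look();go(451,275.5,0,6.5)
E
```

```text
{'px': array([412.,  14.]), 'c': array([603.9, 187.8]), 'size': array([31.5, 50.6]), 'yaw': np.float32(78.3), 'z': np.float64(25.5), 'heel': None, 'n': 0}
{'px': array([49., 57.]), 'c': array([536.3, 468.9]), 'size': array([21.5, 29.9]), 'yaw': np.float32(-89.0), 'z': np.float64(21.4), 'heel': None, 'n': 0}
{'px': array([40., 96.]), 'c': array([504.4, 483.2]), 'size': array([22.1, 26.2]), 'yaw': np.float32(1.1), 'z': np.float64(21.1), 'heel': None, 'n': 0}
{'px': array([100., 102.]), 'c': array([504.4, 428.6]), 'size': array([17.3, 26. ]), 'yaw': np.float32(-0.7), 'z': np.float64(22.1), 'heel': None, 'n': 0}
{'px': array([278., 175.]), 'c': array([452.9, 273.1]), 'size': array([ 50.2, 120.5]), 'yaw': np.float32(-173.7), 'z': np.float64(14.2), 'heel': array([506. , 279.1,  25.9]), 'n': 1061}
{'px': array([509., 197.]), 'c': array([459.5,  57.6]), 'size': array([ 51.6, 106.9]), 'yaw': np.float32(13.7), 'z': np.float64(14.0), 'heel': None, 'n': 0}
{'px': array([510., 263.]), 'c': array([401.5,  44.1]), 'size': array([14.5, 49.8]), 'yaw': np.float32(-75.6), 'z': np.float64(25.7), 'heel': None, 'n': 0}
at [451.4 275.7 180.3] yaw 6.6 tilt 0.01 -> d [-0.04  0.02 18.03] twist 0.1
```

Emit:
step_arm(motion=[[8, 0.62, 0.28, 5, 0.3], [8, 0.62, 0.28, 10, 0.3], [8, 0.62, 0.28, 14, 0.3], [8, 0.62, 0.28, 16, 0.3], [8, 0.62, 0.28, 17.5, 0.3], [8, 0.62, 0.28, 18.0, 0.3], [8, 0.62, 0.28, 18.0, 0.3], [8, 0.62, 0.28, 18.0, 0.3], [3.5, 0.62, 0.28, 18.0, 0.3], [3.5, 0.62, 0.28, 18.0, 0.3], [3.5, 0.62, 0.28, 18.0, 0.3], [3.5, 0.62, 0.28, 18.0, 0.3], [3.5, 0.62, 0.28, 18.0, 0.3], [3.5, 0.62, 0.28, 18.0, 0.3], [3.5, 0.62, 0.28, 18.0, 0.3]], force=70)

```text
time: 4.9
tool_pos: [0.4588, 0.2744, 0.002]
tcp_rot: [-3.136, -0.172, -0.004]
wrist_force: [-0.9, -1.3, 6.2]
width: 0.559
grip_force: 73.5
```

```bash
python3 - <<'E'
from h import *
s,p,d=look();cv2.imwrite("pics/w2.png",p[:,:,::-1]);go(457.9,273.6,150,6.3);print(s["wrist_force"],s["width"],s["grip_force"])
E
```

```text
{'px': array([277., 264.]), 'c': array([460.5, 271.4]), 'size': array([ 55.8, 106.3]), 'yaw': np.float32(-173.4), 'z': np.float64(14.2), 'heel': array([505.4, 278.1,  25.9]), 'n': 5833}
{'px': array([202., 273.]), 'c': array([468.5, 303.6]), 'size': array([1.6, 5.2]), 'yaw': np.float32(98.0), 'z': np.float64(22.9), 'heel': array([468.6, 303.1,  32.2]), 'n': 81}
at [458.9 274.4   2. ] yaw 6.3 tilt 0.14 -> d [ -0.07   0.06 -14.8 ] twist -0.0
[-0.89191201 -1.30391181  6.19226008] 0.5590788155044275 73.50432515144348
```

View pics/w2.png

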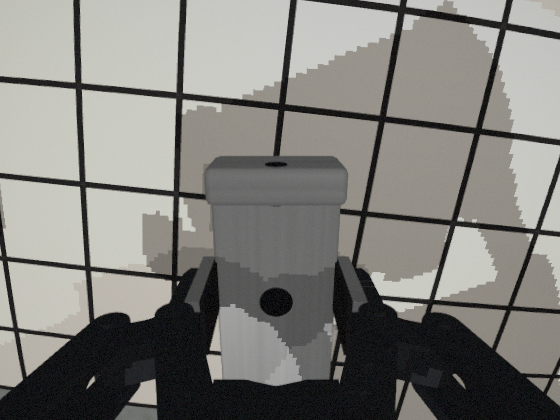

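Grasp is sound: the heel is at (276,180) and the pads are on the plate. Lifting, then measuring the held yoke in the tool frame.

Emit:
step_arm(motion=[[3.5, 0, 0, -2, 0], [3.5, 0, 0, -6, 0], [3.5, 0, 0, -11, 0], [3.5, 0, 0, -16, 0], [3.5, 0, 0, -16, 0], [3.5, 0, 0, -16, 0]])

```text
time: 5.55
tool_pos: [0.4577, 0.274, 0.1608]
tcp_rot: [-3.136, -0.171, -0.002]
wrist_force: [-0.9, -0.4, -7.8]
width: 0.56
grip_force: 76.3
```

```bash
cat >> h.py <<'E'
def held(s,p,d,heelup=True):
    """held part in the tool frame: heights of plate and of the heel top, and their extents (mm)"""
    m=R.from_rotvec(s["tcp_rot"]).as_matrix();q=((cloud("wrist",d,s)-s["tool_pos"])@m)*1000
    hsv=cv2.cvtColor(p,cv2.COLOR_RGB2HSV);q=q[(hsv[...,1]<60)&(hsv[...,2]>45)&(np.abs(q[...,2])<60)&(q[...,0]>-75)&(q[...,0]<75)&(np.abs(q[...,1])<29)]
    h,e=np.histogram(q[:,2],bins=np.arange(-60,60,1.));print("z peaks",[(e[i],h[i]) for i in np.argsort(h)[-6:]])
    return q
E
python3 - <<'E'
from h import *
s=bot.read_state();p,d=bot.read_camera("wrist");q=held(s,p,d);np.save("q.npy",q)
print(s["width"],s["grip_force"],s["wrist_force"],s["torque"])
for z in range(-34,0,2):
    r=q[(q[:,2]>=z)&(q[:,2]<z+2)]
    if len(r)>30: print(z,len(r),np.percentile(r[:,0],[1,99]).round(1),np.percentile(r[:,1],[1,50,99]).round(1))
go(488.8,-198,100,102.5)
E
```

```text
z peaks [(np.float64(-23.0), np.int64(706)), (np.float64(-11.0), np.int64(1277)), (np.float64(-25.0), np.int64(1863)), (np.float64(-24.0), np.int64(2628)), (np.float64(-13.0), np.int64(7375)), (np.float64(-12.0), np.int64(10924))]
0.5599225774526816 76.3239061832428 [-0.88108353 -0.42204538 -7.79277304] [-0.02392678  0.06935899  0.0258406 ]
-34 67 [-9.4 13.3] [-28.8  24.1  28.9]
-32 76 [-9.1 13.4] [-28.8 -23.5  28.8]
-30 65 [-8.5 13.5] [-28.9  24.1  28.9]
-28 58 [-9.1 29. ] [-28.8 -23.4  28.8]
-26 2043 [12.7 53.4] [-26.5   0.8  26.6]
-24 3334 [13.  54.1] [-24.3  -0.2  24.8]
-22 359 [12.3 54.4] [-28.5   0.5  28.6]
-20 194 [-8.5 54.4] [-28.6  -5.2  28.7]
-18 177 [-8.7 54.5] [-28.7  -3.8  28.6]
-16 177 [-8.5 54.4] [-28.5  -4.9  28.8]
-14 7856 [-47.4  54.1] [-23.4   0.9  24.2]
-12 12201 [-48.6  53.9] [-24.1   0.1  24.8]
-10 170 [12.4 54.4] [-28.6  -2.3  28.3]
-8 148 [12.5 54.4] [-28.2   0.1  28.7]
-6 127 [53.6 54.4] [-22.9  -0.3  24.2]
-4 111 [53.7 54.4] [-22.9   0.1  23.7]
-2 104 [53.8 54.3] [-21.8   0.3  23. ]
at [456.  273.1 158.4] yaw 6.3 tilt 0.2 -> d [-1.85 47.18  5.91] twist -96.2
```

```bash
python3 - <<'E'
from h import *
go(484.7,-176.4,80,102.5)
E
```

```text
at [456.  273.1 158.4] yaw 6.3 tilt 0.2 -> d [-2.02 44.99  7.91] twist -96.2
```

Emit:
step_arm(motion=[[3.5, -2, 45, 4, -96.2], [3.5, -2, 45, 4, -96.2], [3.5, -2, 45, 4, -96.2], [3.5, -2, 45, 4, -96.2], [3.5, -2, 45, 4, -96.2], [3.5, -2, 45, 4, -96.2], [3.5, -2, 45, 4, -96.2], [3.5, -2, 45, 4, -96.2], [3.5, -2, 45, 4, -96.2], [3.5, -2, 45, 4, -96.2], [3.5, -2, 45, 4, -96.2], [3.5, -2, 45, 4, -96.2], [3.5, -2, 45, 4, -96.2], [3.5, -2, 45, 7.9, -96.2], [3.5, -2, 45, 7.9, -96.2], [3.5, -2, 45, 7.9, -96.2], [3.5, -2, 45, 7.9, -96.2], [3.5, -2, 45, 7.9, -96.2]])

```text
time: 7.4
tool_pos: [0.4876, -0.1757, 0.0821]
tcp_rot: [1.966, 2.448, 0.001]
wrist_force: [0.1, -0.7, -7.0]
width: 0.561
grip_force: 77.2
```

```bash
python3 - <<'E'
from h import *
go(484.7,-176.4,40,102.5);go(484.7,-176.4,40,102.5)
s=bot.read_state();print(s["wrist_force"])
E
```

```text
at [ 487.6 -175.7   82.1] yaw 102.5 tilt 0.09 -> d [ 0.   -0.31  4.21] twist -0.0
at [ 487.6 -175.7   82.1] yaw 102.5 tilt 0.09 -> d [ 0.   -0.31  4.21] twist -0.0
[ 0.10235733 -0.7228825  -6.96869044]
```

Emit:
step_arm(motion=[[3.5, 0, -0.31, 2, 0], [3.5, 0, -0.31, 4.2, 0], [3.5, 0, -0.31, 4.2, 0], [3.5, 0, -0.31, 4.2, 0], [3.5, 0, -0.31, 4.2, 0]])

```text
time: 7.9
tool_pos: [0.4854, -0.1768, 0.041]
tcp_rot: [1.965, 2.447, 0.001]
wrist_force: [-0.1, -0.7, -7.1]
width: 0.555
grip_force: 77.2
```

```bash
python3 - <<'E'
from h import *
go(484.7,-176.4,19.5,102.5)
s=bot.read_state();p,d=bot.read_camera("wrist");cv2.imwrite("pics/w3.png",p[:,:,::-1])
q=held(s,p,d)
for z in (-26,-24,-14,-12):
    r=q[(q[:,2]>=z)&(q[:,2]<z+2)]
    if len(r)>30: print(z,len(r),np.percentile(r[:,0],[1,99]).round(1),np.percentile(r[:,1],[1,50,99]).round(1))
go(484.7,-176.4,19.5,102.5)
E
```

```text
at [ 485.4 -176.8   41. ] yaw 102.5 tilt 0.19 -> d [ 0.06 -0.06  2.15] twist -0.0
z peaks [(np.float64(-14.0), np.int64(819)), (np.float64(37.0), np.int64(835)), (np.float64(-25.0), np.int64(2054)), (np.float64(-24.0), np.int64(2493)), (np.float64(-12.0), np.int64(9246)), (np.float64(-13.0), np.int64(9299))]
-26 2259 [10.5 51. ] [-25.7   1.9  25.1]
-24 3121 [10.6 51.9] [-24.    1.2  26.2]
-14 10118 [-50.3  51.6] [-22.    2.3  25.7]
-12 9987 [-50.7  51.7] [-22.8   1.2  26.3]
at [ 485.5 -176.8   41.1] yaw 102.5 tilt 0.2 -> d [ 0.06 -0.07  2.16] twist -0.0
```

View pics/w3.png

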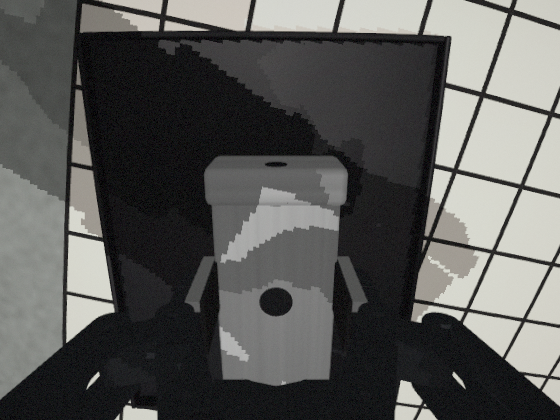

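```bash
python3 - <<'E'
from h import *
for i in range(3):
    s=bot.read_state();p,d=bot.read_camera("wrist")
    q=held(s,p,d);r=q[(q[:,2]>=-26)&(q[:,2]<-22)]
    print(np.percentile(r[:,0],[1,99]).round(1),np.percentile(r[:,1],[1,50,99]).round(1),s["tool_pos"],bot.calibration("wrist")["T_tool_cam"][:3,3])
a=cv2.imread("pics/w2.png",0).astype(float);b=p.mean(2)
g=lambda im:np.abs(np.diff(im[120:240,276]))
print(np.argsort(g(a))[-4:]+120,np.argsort(g(b))[-4:]+120)
E
```

```text
z peaks [(np.float64(37.0), np.int64(837)), (np.float64(-14.0), np.int64(864)), (np.float64(-25.0), np.int64(2046)), (np.float64(-24.0), np.int64(2493)), (np.float64(-12.0), np.int64(9046)), (np.float64(-13.0), np.int64(9428))]
[10.6 51.7] [-24.8   1.6  26. ] [ 0.4854617  -0.17681495  0.04108647] [ 0.07820399  0.00158597 -0.14270788]
z peaks [(np.float64(-14.0), np.int64(839)), (np.float64(37.0), np.int64(848)), (np.float64(-25.0), np.int64(2045)), (np.float64(-24.0), np.int64(2459)), (np.float64(-12.0), np.int64(9204)), (np.float64(-13.0), np.int64(9298))]
[10.5 51.7] [-24.7   1.6  26. ] [ 0.48532795 -0.17677944  0.04099056] [ 0.07820404  0.00158593 -0.14270862]
z peaks [(np.float64(-14.0), np.int64(804)), (np.float64(37.0), np.int64(934)), (np.float64(-25.0), np.int64(2084)), (np.float64(-24.0), np.int64(2472)), (np.float64(-12.0), np.int64(9152)), (np.float64(-13.0), np.int64(9391))]
[10.6 51.7] [-25.1   1.6  26.1] [ 0.48507806 -0.17667868  0.04075397] [ 0.0782041   0.00158589 -0.14270951]
[165 166 155 161] [166 189 161 237]
```

```bash
python3 - <<'E'
from h import *
go(483.4,-174,19,102.5)
E
```

```text
at [ 484.8 -176.5   40.5] yaw 102.5 tilt 0.13 -> d [ 0.28 -0.08  2.15] twist -0.0
```

Emit:
step_arm(motion=[[3.5, 0.28, -0.08, 0.5, 0], [3.5, 0.28, -0.08, 1, 0], [3.5, 0.28, -0.08, 1, 0], [3.5, 0.28, -0.08, 1, 0], [3.5, 0.28, -0.08, 1, 0], [3.5, 0.28, -0.08, 1, 0], [3.5, 0.28, -0.08, 1, 0], [3.5, 0.28, -0.08, 1, 0]])

```text
time: 8.9
tool_pos: [0.4825, -0.1737, 0.0294]
tcp_rot: [1.967, 2.449, 0.0]
wrist_force: [0.8, 0.3, -7.0]
width: 0.562
grip_force: 77.1
```

```bash
python3 - <<'E'
from h import *
go(483.4,-174,19,102.5)
E
```

```text
at [ 482.5 -173.7   29.4] yaw 102.5 tilt 0.01 -> d [-0.05  0.08  1.04] twist -0.0
```

Emit:
step_arm(motion=[[3.5, 0, 0.08, 0.5, 0], [3.5, 0, 0.08, 0.8, 0], [3.5, 0, 0.08, 1.0, 0], [3.5, 0, 0.08, 1.05, 0], [3.5, 0, 0.08, 1.05, 0], [3.5, 0, 0.08, 1.05, 0]])

```text
time: 9.5
tool_pos: [0.4828, -0.1733, 0.0191]
tcp_rot: [-1.967, -2.449, 0.0]
wrist_force: [-4.3, 1.5, 1.5]
width: 0.562
grip_force: 78.2
```

```bash
python3 - <<'E'
from h import *
s=bot.read_state();print(s["wrist_force"],s["time"]);go(483.4,-174,18.5,102.5)
E
```

```text
[-4.30431782  1.53839921  1.5493169 ] 9.5
at [ 482.8 -173.3   19.1] yaw 102.5 tilt 0.05 -> d [-0.08  0.04  0.06] twist -0.0
```

Resting on the bottom yoke: the wrist force changed from -7 N to +1.5 N. Releasing, backing off up and looking.

Emit:
step_arm(motion=[[6, 0, 0, 0, 0], [7, 0, 0, 0, 0], [8, 0, 0, 0, 0], [8, 0, 0, 0, 0], [8, 0, 0, -3, 0], [8, 0, 0, -8, 0], [8, 0, 0, -13, 0], [8, 0, 0, -18, 0], [8, 0, 0, -18, 0], [8, 0, 0, -18, 0], [8, 0, 0, -18, 0]])

```text
time: 10.6
tool_pos: [0.4824, -0.1731, 0.1975]
tcp_rot: [-1.966, -2.448, 0.001]
wrist_force: [-0.2, -1.6, -0.7]
width: 0.937
grip_force: 0.0
```

```bash
cat >> h.py <<'E'
def pile(s,p,d,levels,yw):
    """points of the pile at each height level, in axes u (yaw yw) and v, about the TCP (mm)"""
    P=cloud("wrist",d,s)*1000;hsv=cv2.cvtColor(p,cv2.COLOR_RGB2HSV);a=np.radians(yw)
    c=s["tool_pos"][:2]*1000;u=np.array([np.cos(a),np.sin(a)]);v=np.array([np.sin(a),-np.cos(a)])
    ok=(hsv[...,1]<60)&(np.hypot(P[...,0]-489,P[...,1]+190)<95)
    for z in levels:
        q=P[ok&(np.abs(P[...,2]-z)<1.8)]
        if len(q)<40: continue
        r=cv2.minAreaRect(q[:,:2].astype(np.float32))
        w=q[:,:2];print(z,len(q),"z",np.median(q[:,2]).round(1),"u",np.percentile(w@u,[.5,99.5]).round(1),"v",np.percentile(w@v,[.5,99.5]).round(1),"rect",np.round(r[0],1),np.round(r[1],1),round(r[2],1))
E
python3 - <<'E'
from h import *
s=bot.read_state();p,d=bot.read_camera("wrist");cv2.imwrite("pics/w4.png",p[:,:,::-1])
pile(s,p,d,[17,29,31,43],102.5)
print(bot.calibration("wrist")["T_tool_cam"][:3,3]);go(483.4,-174,18.5,102.5,s)
E
```

```text
29 2319 z 30.3 u [-358.4 -222.1] v [411.2 461. ] rect [ 488.6 -189.3] [ 50.1 137.1] 12.5
31 6378 z 31.2 u [-356.8 -222.1] v [411.3 460.8] rect [ 488.5 -188.9] [ 50.1 136.4] 12.4
43 977 z 43.0 u [-235.8 -222.6] v [411.9 460.3] rect [ 475.6 -129. ] [49.4 13.9] 12.5
[ 0.07820456  0.0015854  -0.14271834]
at [ 482.4 -173.1  197.5] yaw 102.5 tilt 0.11 -> d [-0.13  0.11 17.9 ] twist -0.0
```

View pics/w4.png

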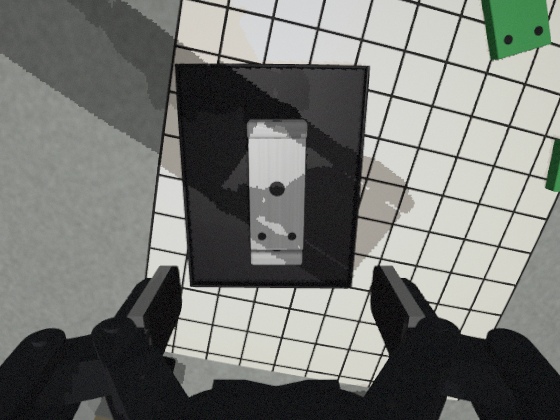

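Pile of two is square: the envelope is 50.1 wide by 137 long, with about a 2.5 mm gap at the heel. Next, yoke A.

```bash
python3 - <<'E'
from h import *
go(451,57,180,14.3)
E
```

```text
at [ 482.  -172.9  196.8] yaw 102.5 tilt 0.19 -> d [23.12  1.94  1.72] twist 88.2
```

Emit:
step_arm(motion=[[8, 23.1, 1.9, 1.7, 88.2], [8, 23.1, 1.9, 1.7, 88.2], [8, 23.1, 1.9, 1.7, 88.2], [8, 23.1, 1.9, 1.7, 88.2], [8, 23.1, 1.9, 1.7, 88.2], [8, 23.1, 1.9, 1.7, 88.2], [8, 23.1, 1.9, 1.7, 88.2], [8, 23.1, 1.9, 1.7, 88.2], [8, 23.1, 1.9, 1.7, 88.2], [8, 23.1, 1.9, 1.7, 88.2], [8, 23.1, 1.9, 1.7, 88.2], [8, 23.1, 1.9, 1.7, 88.2], [8, 23.1, 1.9, 1.7, 88.2], [8, 23.1, 1.9, 1.7, 88.2], [8, 23.1, 1.9, 1.7, 88.2]])

```text
time: 12.15
tool_pos: [0.4517, 0.0562, 0.1814]
tcp_rot: [-3.117, -0.392, 0.001]
wrist_force: [0.8, 0.6, -0.4]
width: 0.935
grip_force: 0.0
```

```bash
python3 - <<'E'
from h import *
s,p,d=look();go(451,57,0,14.3)
print(bot.calibration("wrist")["T_tool_cam"][:3,3])
E
```

```text
{'px': array([275., 178.]), 'c': array([452.9,  56. ]), 'size': array([ 50.1, 120.1]), 'yaw': np.float32(13.7), 'z': np.float64(14.2), 'heel': array([402.4,  43.4,  25.8]), 'n': 811}
{'px': array([528., 211.]), 'c': array([ 484.5, -169. ]), 'size': array([50.8, 76.4]), 'yaw': np.float32(-77.2), 'z': np.float64(31.0), 'heel': None, 'n': 0}
at [451.8  56.2 181.5] yaw 14.3 tilt 0.03 -> d [-0.05 -0.1  18.15] twist 0.0
[ 0.08026592  0.00054373 -0.14271363]
```

Emit:
step_arm(motion=[[8, -0.58, -0.03, 5, 0.6], [8, -0.58, -0.03, 10, 0.6], [8, -0.58, -0.03, 14, 0.6], [8, -0.58, -0.03, 16, 0.6], [8, -0.58, -0.03, 17.5, 0.6], [8, -0.58, -0.03, 18.1, 0.6], [8, -0.58, -0.03, 18.1, 0.6], [8, -0.58, -0.03, 18.1, 0.6], [3.5, -0.58, -0.03, 18.1, 0.6], [3.5, -0.58, -0.03, 18.1, 0.6], [3.5, -0.58, -0.03, 18.1, 0.6], [3.5, -0.58, -0.03, 18.1, 0.6], [3.5, -0.58, -0.03, 18.1, 0.6], [3.5, -0.58, -0.03, 18.1, 0.6], [3.5, -0.58, -0.03, 18.1, 0.6]], force=70)

```text
time: 13.7
tool_pos: [0.4474, 0.0553, 0.0023]
tcp_rot: [-3.119, -0.373, -0.003]
wrist_force: [-1.5, -0.5, 6.4]
width: 0.56
grip_force: 72.8
```

Emit:
step_arm(motion=[[3.5, 0, 0, -2, 0], [3.5, 0, 0, -6, 0], [3.5, 0, 0, -11, 0], [3.5, 0, 0, -14, 0], [3.5, 0, 0, -14, 0], [3.5, 0, 0, -14, 0], [3.5, 0, 0, -14, 0]])

```text
time: 14.4
tool_pos: [0.4433, 0.0549, 0.1374]
tcp_rot: [-3.119, -0.373, 0.01]
wrist_force: [0.0, 0.3, -8.2]
width: 0.556
grip_force: 77.0
```

```bash
cat >> h.py <<'E'
def hm():
    s=bot.read_state();p,d=bot.read_camera("wrist");q=held(s,p,d)
    for z in (-26,-24,-22,-16,-14,-12,-10):
        r=q[(q[:,2]>=z)&(q[:,2]<z+2)]
        if len(r)>300: print(z,len(r),"x",np.percentile(r[:,0],[.5,99.5]).round(1),"y",np.percentile(r[:,1],[1,99]).round(1))
    print("cam",bot.calibration("wrist")["T_tool_cam"][:3,3],"F",s["wrist_force"].round(1),s["width"],s["grip_force"])
    return s,p,d
E
python3 - <<'E'
from h import *
s,p,d=hm();cv2.imwrite("pics/w5.png",p[:,:,::-1])
go(490,-197,80,102.5)
E
```

```text
z peaks [(np.float64(-19.0), np.int64(190)), (np.float64(-15.0), np.int64(197)), (np.float64(-14.0), np.int64(419)), (np.float64(-11.0), np.int64(3923)), (np.float64(-13.0), np.int64(6813)), (np.float64(-12.0), np.int64(16624))]
-16 373 x [-41.9  13.5] y [-28.1  28.6]
-14 7232 x [-41.2  64.6] y [-23.2  24.3]
-12 20547 x [-40.5  65.2] y [-23.9  25. ]
cam [ 0.08027129  0.00052567 -0.14272397] F [ 0.   0.3 -8.2] 0.5555329847245509 77.0293664932251
at [443.3  54.9 137.3] yaw 13.7 tilt 0.38 -> d [-1.37 25.59  5.71] twist -88.8
```

Emit:
step_arm(motion=[[3.5, -1.6, 25.9, 2, -88.8], [3.5, -1.6, 25.9, 2, -88.8], [3.5, -1.6, 25.9, 2, -88.8], [3.5, -1.6, 25.9, 2, -88.8], [3.5, -1.6, 25.9, 2, -88.8], [3.5, -1.6, 25.9, 2, -88.8], [3.5, -1.6, 25.9, 2, -88.8], [3.5, -1.6, 25.9, 2, -88.8], [3.5, -1.6, 25.9, 2, -88.8], [3.5, -1.6, 25.9, 2, -88.8], [3.5, -1.6, 25.9, 2, -88.8], [3.5, -1.6, 25.9, 5.7, -88.8], [3.5, -1.6, 25.9, 5.7, -88.8], [3.5, -1.6, 25.9, 5.7, -88.8], [3.5, -1.6, 25.9, 5.7, -88.8], [3.5, -1.6, 25.9, 5.7, -88.8], [3.5, -1.6, 25.9, 5.7, -88.8]])

```text
time: 16.15
tool_pos: [0.4928, -0.2008, 0.085]
tcp_rot: [1.966, 2.448, 0.001]
wrist_force: [-0.3, -0.4, -7.5]
width: 0.557
grip_force: 77.4
```

```bash
python3 - <<'E'
from h import *
go(488.9,-200.5,50,102.5)
E
```

```text
at [ 492.8 -200.8   85. ] yaw 102.5 tilt 0.13 -> d [ 0.12 -0.38  3.49] twist -0.0
```

Emit:
step_arm(motion=[[3.5, 0.12, -0.35, 2, 0], [3.5, 0.12, -0.35, 3.5, 0], [3.5, 0.12, -0.35, 3.5, 0], [3.5, 0.12, -0.35, 3.5, 0], [3.5, 0.12, -0.35, 3.5, 0], [3.5, 0.12, -0.35, 3.5, 0], [3.5, 0.12, -0.35, 3.5, 0], [3.5, 0.12, -0.35, 3.5, 0], [3.5, 0.12, -0.35, 3.5, 0]])

```text
time: 17.05
tool_pos: [0.4883, -0.2, 0.049]
tcp_rot: [1.967, 2.449, 0.0]
wrist_force: [0.5, 0.1, -7.6]
width: 0.559
grip_force: 77.4
```

```bash
python3 - <<'E'
from h import *
s,p,d=hm();go(488.9,-200.5,33,102.5)
pile(s,p,d,[43],102.5)
E
```

```text
z peaks [(np.float64(-14.0), np.int64(527)), (np.float64(6.0), np.int64(1202)), (np.float64(5.0), np.int64(1232)), (np.float64(-11.0), np.int64(3017)), (np.float64(-13.0), np.int64(8295)), (np.float64(-12.0), np.int64(15940))]
-16 375 x [-44.5  11.1] y [-28.1  28.2]
-14 8822 x [-43.4  62.3] y [-22.1  25.6]
-12 18957 x [-42.8  62.9] y [-22.7  26.2]
cam [ 0.07820429  0.00158573 -0.14271263] F [ 0.5  0.1 -7.6] 0.5588990050761274 77.38734126091003
at [ 488.2 -200.    49. ] yaw 102.5 tilt 0.01 -> d [-0.06  0.05  1.6 ] twist -0.0
43 4122 z 43.0 u [-235.8 -222. ] v [411.7 460.3] rect [ 475.1 -129. ] [49.9 14.2] 12.4
```

Emit:
step_arm(motion=[[3.5, -0.05, 0.08, 0.5, 0], [3.5, -0.05, 0.08, 1.0, 0], [3.5, -0.05, 0.08, 1.3, 0], [3.5, -0.05, 0.08, 1.5, 0], [3.5, -0.05, 0.08, 1.6, 0], [3.5, -0.05, 0.08, 1.6, 0], [3.5, -0.05, 0.08, 1.6, 0]])

```text
time: 17.8
tool_pos: [0.4885, -0.2, 0.0333]
tcp_rot: [-1.966, -2.448, 0.001]
wrist_force: [-4.7, 1.6, 2.3]
width: 0.559
grip_force: 78.4
```

```bash
python3 - <<'E'
from h import *
s=bot.read_state();print(s["wrist_force"],s["time"]);go(488.9,-200.5,32.5,102.5)
E
```

```text
[-4.73505873  1.5676879   2.31439207] 17.8
at [ 488.5 -200.    33.3] yaw 102.5 tilt 0.09 -> d [-0.06  0.03  0.08] twist -0.0
```

Seated. Release, rise and check.

Emit:
step_arm(motion=[[6, 0, 0, 0, 0], [7, 0, 0, 0, 0], [8, 0, 0, 0, 0], [8, 0, 0, 0, 0], [8, 0, 0, -3, 0], [8, 2, 0, -8, 0], [8, 2, 0, -13, 0], [8, 2, 0, -18, 0], [8, 2, 0, -18, 0], [8, 2, 0, -18, 0], [8, 2, 0, -18, 0]])

```text
time: 18.9
tool_pos: [0.4841, -0.1805, 0.2117]
tcp_rot: [-1.967, -2.448, 0.001]
wrist_force: [-0.4, -1.1, 0.7]
width: 0.94
grip_force: 0.0
```

```bash
python3 - <<'E'
from h import *
s=bot.read_state();p,d=bot.read_camera("wrist")
pile(s,p,d,[29,31,43,45,57],102.5)
go(645,179,180,166)
E
```

```text
31 60 z 31.2 u [-238.5 -226.4] v [411.7 460.8] rect [ 477.5 -137.1] [16.5 47.1] 84.7
43 2700 z 44.2 u [-343.4 -222.3] v [411.  460.7] rect [ 486.9 -182.8] [ 50.2 123.2] 12.5
45 6618 z 45.2 u [-344.5 -224.7] v [411.2 460.6] rect [ 487.1 -183.3] [ 50.1 122.7] 12.5
57 687 z 57.1 u [-357.1 -344.1] v [411.8 460.6] rect [ 501.3 -248.1] [49.8 13.4] 12.2
at [ 483.5 -180.3  210.8] yaw 102.4 tilt 0.19 -> d [31.6  23.52  3.08] twist -63.6
```

Emit:
step_arm(motion=[[8, 31.6, 23.5, 3.1, -63.6], [8, 31.6, 23.5, 3.1, -63.6], [8, 31.6, 23.5, 3.1, -63.6], [8, 31.6, 23.5, 3.1, -63.6], [8, 31.6, 23.5, 3.1, -63.6], [8, 31.6, 23.5, 3.1, -63.6], [8, 31.6, 23.5, 3.1, -63.6], [8, 31.6, 23.5, 3.1, -63.6], [8, 31.6, 23.5, 3.1, -63.6], [8, 31.6, 23.5, 3.1, -63.6], [8, 31.6, 23.5, 3.1, -63.6], [8, 31.6, 23.5, 3.1, -63.6], [8, 31.6, 23.5, 3.1, -63.6], [8, 31.6, 23.5, 3.1, -63.6], [8, 31.6, 23.5, 3.1, -63.6], [8, 31.6, 23.5, 3.1, -63.6]])

```text
time: 20.55
tool_pos: [0.6461, 0.1781, 0.1821]
tcp_rot: [0.382, 3.118, 0.0]
wrist_force: [0.3, 0.4, 0.1]
width: 0.938
grip_force: 0.0
```

```bash
python3 - <<'E'
from h import *
s,p,d=look();go(645,179,0,166)
print(bot.calibration("wrist")["T_tool_cam"][:3,3])
E
```

```text
{'px': array([275., 173.]), 'c': array([647.5, 177.7]), 'size': array([ 50.1, 120.2]), 'yaw': np.float32(-13.0), 'z': np.float64(14.5), 'heel': array([595.8, 191. ,  26. ]), 'n': 981}
at [646.1 178.3 182. ] yaw 166.0 tilt 0.02 -> d [ 0.13  0.04 18.2 ] twist 0.0
[ 0.07705766  0.00026431 -0.14271241]
```

Emit:
step_arm(motion=[[7.5, 0.54, -0.05, 5, -1], [7.5, 0.54, -0.05, 10, -1], [7.5, 0.54, -0.05, 14, -1], [7.5, 0.54, -0.05, 16, -1], [7.5, 0.54, -0.05, 17.5, -1], [7.5, 0.54, -0.05, 18.2, -1], [7.5, 0.54, -0.05, 18.2, -1], [7.5, 0.54, -0.05, 18.2, -1], [3.5, 0.54, -0.05, 18.2, -1], [3.5, 0.54, -0.05, 18.2, -1], [3.5, 0.54, -0.05, 18.2, -1], [3.5, 0.54, -0.05, 18.2, -1], [3.5, 0.54, -0.05, 18.2, -1], [3.5, 0.54, -0.05, 18.2, -1], [3.5, 0.54, -0.05, 18.2, -1]], force=70)

```text
time: 22.1
tool_pos: [0.6422, 0.1794, 0.0021]
tcp_rot: [0.354, 3.118, 0.001]
wrist_force: [-0.9, -0.5, 6.4]
width: 0.557
grip_force: 75.4
```

Emit:
step_arm(motion=[[3.5, 0, 0, -2, 0], [3.5, 0, 0, -6, 0], [3.5, 0, 0, -11, 0], [3.5, 0, 0, -16, 0], [3.5, 0, 0, -18, 0], [3.5, 0, 0, -18, 0], [3.5, 0, 0, -18, 0]])

```text
time: 22.8
tool_pos: [0.6393, 0.179, 0.1779]
tcp_rot: [-0.354, -3.119, 0.001]
wrist_force: [-0.4, -0.1, -8.8]
width: 0.562
grip_force: 74.9
```

```bash
python3 - <<'E'
from h import *
s,p,d=hm()
go(484,-174,110,102.5)
E
```

```text
z peaks [(np.float64(-11.0), np.int64(731)), (np.float64(-14.0), np.int64(968)), (np.float64(-25.0), np.int64(2297)), (np.float64(-24.0), np.int64(2373)), (np.float64(-12.0), np.int64(9062)), (np.float64(-13.0), np.int64(10405))]
-26 2570 x [ 9.  53.8] y [-25.6  24.4]
-24 2952 x [ 9.2 54.5] y [-24.4  25. ]
-22 355 x [ 8.8 54.7] y [-28.   28.4]
-14 11373 x [-52.6  54.4] y [-23.6  24.2]
-12 9793 x [-53.3  54.5] y [-24.3  24.8]
cam [ 0.07705389  0.00023478 -0.14272247] F [-0.4 -0.1 -8.8] 0.5620798101310183 74.92739081382751
at [638.2 178.7 176.1] yaw 167.1 tilt 0.35 -> d [  7.09 -37.81   6.76] twist 64.6
```

Emit:
step_arm(motion=[[3.5, 7, -38.1, 3, 64.6], [3.5, 7, -38.1, 3, 64.6], [3.5, 7, -38.1, 3, 64.6], [3.5, 7, -38.1, 3, 64.6], [3.5, 7, -38.1, 3, 64.6], [3.5, 7, -38.1, 3, 64.6], [3.5, 7, -38.1, 3, 64.6], [3.5, 7, -38.1, 3, 64.6], [3.5, 7, -38.1, 3, 64.6], [3.5, 7, -38.1, 3, 64.6], [3.5, 7, -38.1, 3, 64.6], [3.5, 7, -38.1, 6.7, 64.6], [3.5, 7, -38.1, 6.7, 64.6], [3.5, 7, -38.1, 6.7, 64.6], [3.5, 7, -38.1, 6.7, 64.6], [3.5, 7, -38.1, 6.7, 64.6], [3.5, 7, -38.1, 6.7, 64.6]])

```text
time: 24.55
tool_pos: [0.4882, -0.1765, 0.1141]
tcp_rot: [1.965, 2.448, 0.001]
wrist_force: [-0.1, 0.1, -7.8]
width: 0.556
grip_force: 77.0
```

```bash
python3 - <<'E'
from h import *
go(483.6,-177.2,65,102.5)
E
```

```text
at [ 488.2 -176.5  114.1] yaw 102.5 tilt 0.14 -> d [ 0.04 -0.48  4.91] twist -0.0
```

Emit:
step_arm(motion=[[3.5, 0.04, -0.45, 2, 0], [3.5, 0.04, -0.45, 4, 0], [3.5, 0.04, -0.45, 4.9, 0], [3.5, 0.04, -0.45, 4.9, 0], [3.5, 0.04, -0.45, 4.9, 0], [3.5, 0.04, -0.45, 4.9, 0], [3.5, 0.04, -0.45, 4.9, 0], [3.5, 0.04, -0.45, 4.9, 0], [3.5, 0.04, -0.45, 4.9, 0], [3.5, 0.04, -0.45, 4.9, 0]])

```text
time: 25.55
tool_pos: [0.4827, -0.1769, 0.0639]
tcp_rot: [1.967, 2.449, 0.0]
wrist_force: [-1.0, 0.7, -7.9]
width: 0.557
grip_force: 77.0
```

```bash
python3 - <<'E'
from h import *
s,p,d=hm();go(483.6,-177.2,47.2,102.5)
E
```

```text
z peaks [(np.float64(-14.0), np.int64(807)), (np.float64(-11.0), np.int64(938)), (np.float64(-25.0), np.int64(2214)), (np.float64(-24.0), np.int64(2444)), (np.float64(-13.0), np.int64(9494)), (np.float64(-12.0), np.int64(9979))]
-26 2475 x [10.2 55.2] y [-25.3  25.7]
-24 3053 x [10.3 55.8] y [-23.2  26.2]
-22 371 x [10. 56.] y [-28.   28.4]
-14 10301 x [-51.2  55.7] y [-22.1  25.6]
-12 10917 x [-52.   55.7] y [-22.8  26.3]
cam [ 0.07820429  0.00158572 -0.1427128 ] F [-1.   0.7 -7.9] 0.5571369952561444 76.977059841156
at [ 482.7 -176.9   63.9] yaw 102.5 tilt 0.01 -> d [-0.05  0.09  1.67] twist -0.0
```

Emit:
step_arm(motion=[[3.5, -0.03, 0.09, 0.6, 0], [3.5, -0.03, 0.09, 1.1, 0], [3.5, -0.03, 0.09, 1.4, 0], [3.5, -0.03, 0.09, 1.55, 0], [3.5, -0.03, 0.09, 1.67, 0], [3.5, -0.03, 0.09, 1.67, 0], [3.5, -0.03, 0.09, 1.67, 0]])

```text
time: 26.3
tool_pos: [0.484, -0.1772, 0.0472]
tcp_rot: [1.967, 2.449, 0.0]
wrist_force: [0.0, 0.7, -7.0]
width: 0.559
grip_force: 77.0
```

```bash
python3 - <<'E'
from h import *
s=bot.read_state();print(s["wrist_force"],s["time"]);go(483.6,-177.2,47,102.5)
E
```

```text
[ 0.00954157  0.74103378 -7.04879482] 26.3
at [ 484.  -177.2   47.2] yaw 102.5 tilt 0.06 -> d [ 0.   -0.04  0.02] twist -0.0
```

Still hanging, so I'll lower a touch more until it carries.

Emit:
step_arm(motion=[[3.5, 0, 0, 0.06, 0], [3.5, 0, 0, 0.1, 0], [3.5, 0, 0, 0.1, 0], [3.5, 0, 0, 0.1, 0]])

```text
time: 26.7
tool_pos: [0.484, -0.1772, 0.0471]
tcp_rot: [1.967, 2.449, 0.0]
wrist_force: [-4.8, 2.2, 6.0]
width: 0.559
grip_force: 78.5
```

Emit:
step_arm(motion=[[6, 0, 0, 0, 0], [7, 0, 0, 0, 0], [8, 0, 0, 0, 0], [8, 0, 0, 0, 0], [8, 0, 0, -3, 0], [8, 1, 0, -8, 0], [8, 1, 0, -13, 0], [8, 1, 0, -18, 0], [8, 1, 0, -18, 0], [8, 1, 0, -18, 0], [8, 1, 0, -18, 0]])

```text
time: 27.8
tool_pos: [0.4806, -0.1669, 0.2247]
tcp_rot: [-1.966, -2.448, 0.001]
wrist_force: [-0.8, 0.2, -0.4]
width: 0.937
grip_force: 0.0
```

```bash
python3 - <<'E'
from h import *
s=bot.read_state();p,d=bot.read_camera("wrist")
pile(s,p,d,[45,57,59,71],102.5)
a,_=bot.read_camera("side");b,_=bot.read_camera("scene")
f=lambda im,x,y:cv2.resize(im[y:y+110,x:x+100,::-1],(390,429),interpolation=cv2.INTER_CUBIC)
cv2.imwrite("pics/fin.png",np.hstack([f(a,285,150),f(b,220,120)]))
E
```

```text
57 2138 z 58.3 u [-356.3 -238.2] v [411.2 461.2] rect [ 488.6 -188.2] [ 50.2 134.6] 12.4
59 6190 z 59.2 u [-354.5 -222.2] v [411.6 460.9] rect [ 488.4 -187.7] [ 50.1 133.8] 12.4
71 969 z 71.0 u [-235.9 -222.5] v [412.2 460.8] rect [ 475.7 -129. ] [48.9 14. ] 12.5
```

View pics/fin.png

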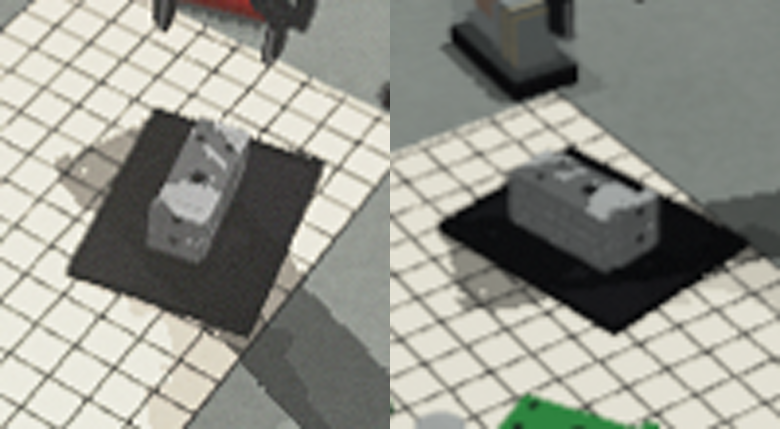

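The side and scene crops show one square, level pile four yokes high, at (200,190) and (585,210). The heights come out right: top plate at 59 mm, top heel at 71 mm, and the sides are flush within about 0.5 mm. Handing it in.

```bash
python3 -c "
from workcell import bot
print(bot.finish_job())"
```

```text
the job is handed in; nothing more can be done
None
```

The three loose yokes are stacked on the tray yoke, each turned end for end, in one level, square pile four high with measured heel gaps of about 2 mm; I handed the job in at about 28 s.

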